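# Cam-lock the tool rest into the grinder's rest station

## Robot

A 7-joint arm with a two-finger parallel gripper is mounted at the origin on the work surface. World frame = base frame: x ahead of the robot, y to its left, z up, the work surface at z = 0. Lengths are in m, angles in rad, forces in N, time in s.
With the tool pointing down it reaches from about 0.4 to 0.875 m from the base axis. Payload 19.3 kg.
Tool frame: the origin (TCP) lies at the very end of the fingers, on their centre line; the grasp point (between the pads) lies 19 mm behind it; z points along the fingers, y is the direction in which the jaws open and shut (so a half turn about z gives the same grasp; the last joint's range is limited). The gripper opens to 85 mm and grips with 20 to 120 N. Pads are 22 mm wide; open, the fingers measure 114 mm over their backs; the gripper's body (76 mm by 85 mm) begins 54 mm behind the grasp point. The pads swing forward as they close: fully open they stand 13 mm farther back than shut.
Start: joints at [1.07, 0.521, -0.036, 1.599, 0.021, 1.021, -0.113], TCP at [0.261, -0.568, 0.231] pointing down, gripper open.
Joint ranges: [-2.91, 2.91], [-0.3, 2.13], [-1.5, 1.42], [0.17, 2.43], [-1.26, 4.41], [0.16, 1.93], [-2.52, 2.52]. Speed limits (rad/s): [1.89, 1.89, 2.39, 2.39, 3.01, 3.01, 3.01].

## Interface

Orientations are given as [roll, pitch, yaw] about the fixed x, y, z axes, in that order (R = Rz(yaw) Ry(pitch) Rx(roll)).
In Python, from workcell import bot, grab_frame, calibration, workorder gives the robot as it stands.
- The arm moves only by the tool move_arm, never from a script. Its arguments are lists of equal length, an entry for each row: "jaw": the closure in counts, from 0 (fully open) to 255 (shut); "dp": the shift along the tool's x, y, z in units of 800 mm (1.0 is 800 mm), a list of three; "rotation": the turn, a rotation vector about the tool's x, y, z in units of pi rad (1.0 is pi rad), a list of three. In form: {"jaw": [jaw, ...], "dp": [[dx, dy, dz], ...], "rotation": [[rx, ry, rz], ...]}. A call has 1 to 10 rows; each row shifts and turns the commanded pose from where the row before left it, along the tool's axes as they then stand; what a row does not reach is not made up. A row lasts 1/8 s, in which the tool goes at most 62.5 mm and 10.7 degrees, less where a joint would pass 70% of its speed; a pose out of reach is approached as far as the arm can. A call with a number of a shift or a turn outside -1 to 1 is refused whole. A call with a gripper value outside its range is refused whole. The fingers move at their own pace and stop on an object; "squeeze" is the grip in N (left out, the last holds). Time passes only in rows, so rows that do not move let the fingers close. It gives the time, the measured TCP pose, the force and the opening at its end, in the units of the state.
- bot.observe(): the state, without advancing time (a new reading comes with each control period).
- grab_frame(name): name is "scene" or "top" or "wrist"; returns the picture (480x640x3 uint8, blue, green, red); there is no depth.
- calibration(name): a dict with "camera_matrix" (3x3 intrinsics, pixels), "T" (4x4, takes a point from camera to world coordinates). Camera axes: x right, y down, z forward; pixel columns grow to the right and rows downward; lengths in m; the calibration is good to about 2 mm. A picture is of the moment at which its call begins: read the wrist's pose just before it. calibration takes no time and is no camera call; for the wrist camera it gives the pose at the moment of the call.
- workorder.job_done(): hands the job in, once; it reports no verdict.
The state is a dict: "clock": time; "qpos": joint angles; "qd": joint speeds; "joint_efforts": joint torques, N m; "position": TCP position; "tool_rot": TCP orientation; "force": force on the tool from outside, world axes, zero at the start; "moment": the same for the moment, N m; "grip_width": finger opening in m.
Only numpy, scipy, OpenCV 4.12 (cv2) and the standard library are available. Lean on these libraries where they do the work, as an engineer would, in place of code of your own. Each camera call takes 0.05 s, during which the arm holds its last target. There are 200 camera calls.

## Task

Pick up the loose steel tool rest, lay it on the green station's bed with its bolt towards the cam disc, and push it in between the rails until it meets the springs. Then swing the cam's crank peg clockwise, about half a turn, so that the hook draws the bolt in tight: feel for it going firm, stop there without overstraining it, and let go. Leave the other things on the bench where they are.

Things in the scene. Friction and masses are not known exactly. Their poses are not given: they have to be found in the camera images.
- station: Fixed green station: flat bed 230 x 104 mm, its top 12 mm above the bench. Origin on the bench under the cam's axis; its x axis is the direction in which the rest slides in, z up. The bed runs from x = -185 to +45 mm. Green housing walls 34 mm tall beside the disc, outside y = +-36 mm.
- rail_mouth (a point): On the bed's top, on its centre line, where the parallel steel rails begin, 100 mm before the cam's axis. The rails' inner faces are 62.4 mm apart, tops 14 mm above the bed; they run 70 mm on towards the cam. Before this point a mouth flares out to 80 mm wide within 20 mm.
- spring_tips (a point): Between the tips of two spring pins, at rest: 43 mm before the cam's axis, 10 mm above the bed. They meet the front face of the rest's slab and together push back 0.6 N per mm. Two hard seat pads stop that face 6.5 to 11.5 mm further in, not the same every time.
- cam: Steel cam disc 73 mm across, 8 mm thick, flat over the station's origin, turning about the upright axis through its own origin, 40 mm above the bench. Its x axis points to the crank peg. At the start it is open: peg 91 to 105 degrees counter-clockwise of the station's x axis. It turns clockwise (from above), the peg passing the station's +x side, up to 3.9 rad, and stays where left.
- hook_mouth (a point): Under the disc, 21 mm before its axis: the bolt's pin must be at least this far in for the hook to catch it, after about 0.75 rad of turn (counted from peg at 105 degrees). The hook then draws it against the springs; once the rest meets its pads, at 2.1 to 3.4 rad, it goes firm. Well tight is a pull of 20 to 60 N: roughly 2 to 5 N more drag at the peg than turning free (about 3 N).
- crank_peg (a point): The upright round crank peg on the cam: 12 mm across, 48 mm tall (44 to 92 mm above the bench), 45 mm from the cam's axis. This point is on its axis, 72 mm above the bench.
- rest_grip (a point): Centre of the tool rest's dark upright grip block (34 mm along x, 22 mm across y, 36 mm tall), 38 mm above the underside of the loose rest (0.65 to 0.95 kg). The rest's x axis points along its bolt, z up. Under the block is a slab 70 (x) x 60 (y) x 20 mm centred below this point; its front face is 35 mm ahead.
- bolt_pin (a point): Middle of the upright cross-pin (8 mm across, 19 mm tall) at the tip of the rest's 7 mm draw bolt: 59 mm ahead of the grip block's centre, 24 mm ahead of the slab's front face, 12.5 mm above the rest's underside. For the hook to catch, it must be within 21 mm of the cam's axis.
- wrench: Loose steel wrench lying on the bench, about 200 mm long. Leave alone.
- spare_wheel: Spare grinding wheel lying flat: orange-brown disc 90 mm across, 20 mm tall. Leave alone.
- oil_can: Grey oil can, 60 mm across, 150 mm tall, standing. Leave alone.
- bar_stub: Short round steel bar stub standing, 36 mm across, 50 mm tall. Leave alone.
- scrap_cup: Dark steel scrap cup, 90 mm across, 90 mm tall. Leave alone.

How it is judged:
By the outcome, as a careful person would: the job done as asked, in the order asked, and still so for the second after the job is handed in, with the robot touching nothing.
It also fails if it takes over 72 s, if anything falls off the work surface, if the arm or the gripper's body presses on something with over 40 N, if the wrist force passes 120 N, or if a joint passes its speed limit or range.

## Working session

There is one attempt and no reset: what is moved stays moved. The work goes in short steps, Python scripts to look and compute and a tool call to move; the robot and the scene stay as the last step left them, time stands still between calls to the robot, and variables do not carry over. Pictures are saved under pics/ and viewed, about 8 in all and at most 12, crops included, and the job is handed in when it is done.

Besides the shell and the picture viewer there is one more tool, called after "Call:" as name(argument=value, ...) on one line, values as JSON. move_arm: Moves the arm, as the interface text tells. Shifts and turns lie within -1 to 1; 1 stands for 800 mm of shift or pi rad of turn. Its arguments: {"type":"object","properties":{"jaw":{"type":"array","items":{"type":"number"}},"dp":{"type":"array","items":{"type":"array","items":{"type":"number","minimum":-1,"maximum":1}}},"rotation":{"type":"array","items":{"type":"array","items":{"type":"number","minimum":-1,"maximum":1}}},"squeeze":{"type":"number"}},"required":["jaw","dp","rotation"]}

```bash
mkdir -p pics; ls; python3 - <<'E'
from workcell import bot, grab_frame, calibration
import cv2
s=bot.observe(); print(s)
for n in ("top","scene"):
    cv2.imwrite(f"pics/{n}0.png",grab_frame(n)); c=calibration(n); print(n,c)
E
```

```text
pics
{'clock': 0.0, 'qpos': array([ 1.0698216 ,  0.52202989, -0.03632489,  1.60001243,  0.02120873,
        1.02110819, -0.11280812]), 'qd': array([ 0.00034012, -0.00012198,  0.00069837,  0.00085548,  0.00145188,
       -0.00069258,  0.00146717]), 'joint_efforts': array([ 4.39223240e-04, -9.27110767e+01,  1.98014483e+00, -3.69933271e+01,
        1.78027729e-02,  8.19726993e-03, -2.02634965e-05]), 'position': array([ 0.26080137, -0.56760381,  0.23071429]), 'tool_rot': array([-3.14042379e+00,  9.31453633e-05,  4.30759159e-01]), 'force': array([ 0.2299566 , -0.40376906,  0.69068585]), 'moment': array([-0.00013855, -0.03075324, -0.00699202]), 'grip_width': 0.08568578997077088}
top {'camera_matrix': array([[455.25978175,   0.        , 323.90165001],
       [  0.        , 455.25978175, 246.4356183 ],
       [  0.        ,   0.        ,   1.        ]]), 'T': array([[ 0.0272196 , -0.99932166,  0.02480549,  0.52465255],
       [-0.99895284, -0.02810567, -0.0361012 ,  0.0222692 ],
       [ 0.03677388, -0.02379686, -0.99904023,  0.89995972],
       [ 0.        ,  0.        ,  0.        ,  1.        ]])}
scene {'camera_matrix': array([[491.67723997,   0.        , 325.19118174],
       [  0.        , 491.67723997, 230.81176905],
       [  0.        ,   0.        ,   1.        ]]), 'T': array([[-0.5285273 ,  0.66118756, -0.5324377 ,  1.05720733],
       [ 0.84887271,  0.40527155, -0.3393672 ,  0.33186973],
       [-0.00860352, -0.63133666, -0.77546116,  0.81623304],
       [ 0.        ,  0.        ,  0.        ,  1.        ]])}
```

View pics/top0.png

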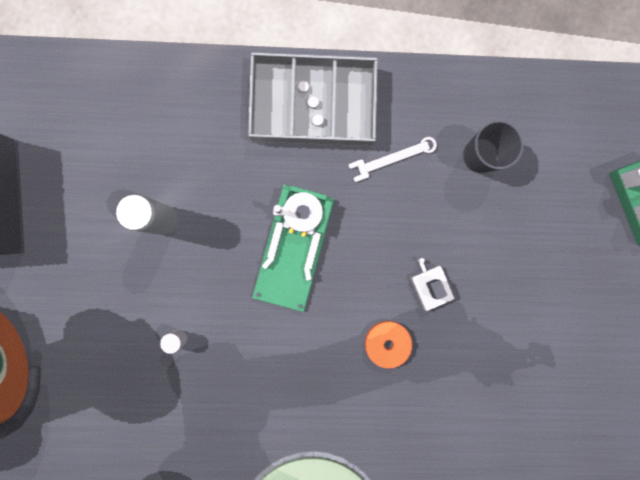

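View pics/scene0.png

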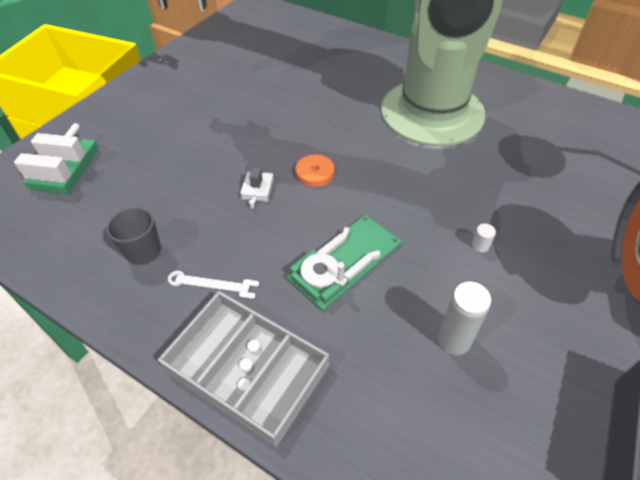

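Top view: the station's disc is near (302,212) and its open end near (280,300). The rest is near (435,288) with its bolt tip at (421,262). I'll enlarge this area.

```bash
python3 - <<'E'
import cv2
i=cv2.imread("pics/top0.png")
a=cv2.resize(i[175:325,245:345],None,fx=4,fy=4,interpolation=cv2.INTER_CUBIC)
b=cv2.resize(i[250:325,400:465],None,fx=6,fy=6,interpolation=cv2.INTER_CUBIC)
import numpy as np
o=np.zeros((600,800,3),np.uint8);o[:600,:400]=a;o[:450,405:795]=b
cv2.imwrite("pics/crop0.png",o)
E
```

```text
(no output)
```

View pics/crop0.png

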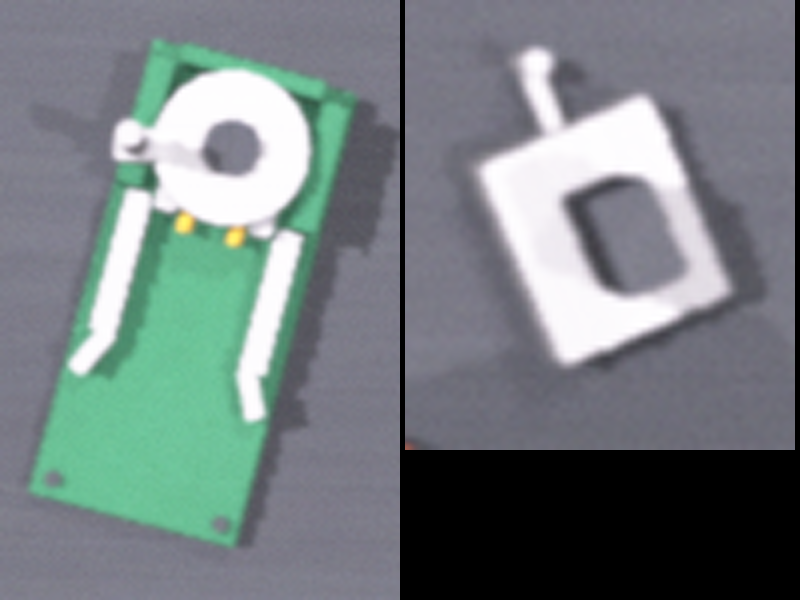

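```bash
cat > h.py <<'E'
import numpy as np, cv2
from scipy.spatial.transform import Rotation as R
from workcell import bot, grab_frame, calibration
def pix2w(cal,uv,z):
    K,T=cal["camera_matrix"],cal["T"]
    d=T[:3,:3]@np.linalg.solve(K,[uv[0],uv[1],1.]); o=T[:3,3]
    return o+d*(z-o[2])/d[2]
def w2pix(cal,p):
    T=np.linalg.inv(cal["T"]); q=cal["camera_matrix"]@(T[:3,:3]@np.asarray(p)+T[:3,3]); return q[:2]/q[2]
def st():
    s=bot.observe(); print("t",round(s["clock"],2),"p",s["position"].round(4),"rpy",s["tool_rot"].round(4),"F",s["force"].round(1),"w",round(s["grip_width"],4),"q",s["qpos"].round(2)); return s
def delta(target,yaw=None,s=None):
    """tool-frame dp (units) and rz (units) from the present pose to target, tool down"""
    s=s or st(); Rm=R.from_euler("xyz",s["tool_rot"])
    d=Rm.inv().apply(np.asarray(target)-s["position"]); print("dp units",(d/.8).round(4),"mm",(d*1e3).round(1))
    if yaw is not None:
        rv=(Rm.inv()*R.from_euler("xyz",[np.pi,0,yaw])).as_rotvec(); print("rot units",(rv/np.pi).round(4),"deg",np.degrees(rv).round(1))
E
python3 - <<'E'
from h import *
c=calibration("top")
A=lambda u,v,z:pix2w(c,(245+(u+.5)/4-.5,175+(v+.5)/4-.5),z)
B=lambda u,v,z:pix2w(c,(400+(u-405+.5)/6-.5,250+(v+.5)/6-.5),z)
r1,r2=A(30,490,.012),A(236,546,.012); dc=A(232,147,.044); dcA=A(232,147,.044)
mid=(r1+r2)/2; print("rear",r1,r2,np.linalg.norm(r1-r2)); 
print("disc",dc,"rear mid",mid,"dist",np.linalg.norm((dc-mid)[:2]))
x=dc-mid; print("yaw by line",np.degrees(np.arctan2(x[1],x[0])), "by rear edge",np.degrees(np.arctan2(*(r1-r2)[[1,0]]))-90)
# rails inner edges, top z 26mm
for n,a,b in (("L",(152,195),(115,335)),("R",(275,235),(238,375))):
    p,q=A(*a,.026),A(*b,.026); print(n,p,q,np.degrees(np.arctan2(*(p-q)[[1,0]])))
peg=A(131,140,.092); print("peg",peg, np.linalg.norm((peg-dc)[:2]),np.degrees(np.arctan2(*(peg-dc)[[1,0]])))
cs=[B(480,170,.02),B(645,95,.02),B(732,292,.02),B(567,365,.02)]
ctr=sum(cs)/4; pin=B(537,60,.022); print("rest ctr",ctr,"pin",pin,np.linalg.norm((pin-ctr)[:2]),np.degrees(np.arctan2(*(pin-ctr)[[1,0]])))
print([round(np.linalg.norm(cs[i]-cs[i-1])*1e3) for i in range(4)])
f=(cs[0]+cs[1]-cs[2]-cs[3]);print("yaw",np.degrees(np.arctan2(f[1],f[0])))
E
```

```text
rear [0.44466723 0.1265035  0.012     ] [0.41993984 0.02615793 0.012     ] 0.10334736776518533
disc [0.61076338 0.03319402 0.044     ] rear mid [0.43230353 0.07633072 0.012     ] dist 0.183599266575823
yaw by line -13.588691406067746 by rear edge -13.843155284457609
L [0.58833957 0.07106098 0.026     ] [0.52080137 0.08672676 0.026     ] -13.059070771336206
R [0.5708735  0.01160123 0.026     ] [0.50324801 0.02745061 0.026     ] -13.190337011987879
peg [0.60765855 0.07737424 0.092     ] 0.04428918002932574 94.01993049288342
rest ctr [ 0.47156318 -0.22448104  0.02      ] pin [ 0.52623331 -0.20013424  0.022     ] 0.05984638422045739 24.005322139992902
[69, 59, 70, 59]
yaw 25.440389755224185
```

```bash
python3 - <<'E'
from h import *
delta([.4715,-.2245,.17],np.radians(25.2))
E
```

```text
t 0.1 p [ 0.2608 -0.5676  0.2308] rpy [-3.1406e+00  1.0000e-04  4.3080e-01] F [-0.5  0.8 -0. ] w 0.0858 q [ 1.07  0.52 -0.04  1.6   0.02  1.02 -0.11]
dp units [ 0.4184 -0.2797  0.0763] mm [ 334.7 -223.8   61. ]
rot units [-0.0003  0.     -0.0029] deg [-0.1  0.  -0.5]
```

Call:
move_arm(jaw=[0, 0, 0, 0, 0, 0, 0, 0, 0, 0], dp=[[0.0465, -0.0311, 0.0085], [0.0465, -0.0311, 0.0085], [0.0465, -0.0311, 0.0085], [0.0465, -0.0311, 0.0085], [0.0465, -0.0311, 0.0085], [0.0465, -0.0311, 0.0085], [0.0465, -0.0311, 0.0085], [0.0465, -0.0311, 0.0085], [0.0465, -0.0311, 0.0085], [0, 0, 0]], rotation=[[0, 0, -0.003], [0, 0, 0], [0, 0, 0], [0, 0, 0], [0, 0, 0], [0, 0, 0], [0, 0, 0], [0, 0, 0], [0, 0, 0], [0, 0, 0]])

```text
clock: 1.35
position: [0.4701, -0.2197, 0.1695]
tool_rot: [-3.14, -0.0, 0.445]
force: [-0.7, 0.2, 1.0]
grip_width: 0.0855
```

```bash
python3 - <<'E'
from h import *
delta([.4715,-.2245,.07],np.radians(25.2))
c=calibration("wrist"); cv2.imwrite("pics/w1.png",grab_frame("wrist")); np.savez("w1.npz",**c)
ex=np.array([np.cos(.44),np.sin(.44)]);ey=np.array([-ex[1],ex[0]])
for n,a,b,z in (("fl",35,30,.02),("fr",35,-30,.02),("bl",-35,30,.02),("br",-35,-30,.02),("pin",59,0,.022)):
    print(n,w2pix(c,[*(np.array([.4715,-.2245])+ex*a/1e3+ey*b/1e3),z]).round(1))
E
```

```text
t 1.35 p [ 0.4701 -0.2197  0.1695] rpy [-3.1401e+00 -2.0000e-04  4.4520e-01] F [-0.7  0.2  1. ] w 0.0855 q [ 0.42  0.44 -0.13  1.93  0.07  0.78 -0.87]
dp units [-0.0011  0.0064  0.1243] mm [-0.8  5.1 99.5]
rot units [-0.0005 -0.0001  0.0017] deg [-0.1 -0.   0.3]
fl [281.  171.5]
fr [366.9 171.8]
bl [282.7 266.3]
br [363.5 266.7]
pin [324.3 136.4]
```

View pics/w1.png

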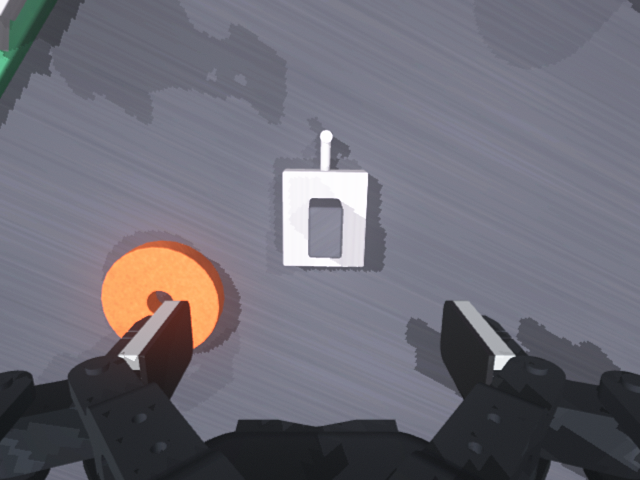

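The wrist view shows the slab corners at (283,171), (368,171), (283,267) and (365,267), within 2 px of prediction. The fingers clear the wheel. I'll go down and grip.

Call:
move_arm(jaw=[0, 0, 0, 0, 0, 140, 200, 255, 255, 255], dp=[[-0.001, 0.0075, 0.02], [0, 0, 0.05], [0, 0, 0.05], [0, 0, 0.04], [0, 0, 0.0206], [0, 0, 0], [0, 0, 0], [0, 0, 0], [0, 0, 0], [0, 0, 0]], rotation=[[0, 0, 0.0017], [0, 0, 0], [0, 0, 0], [0, 0, 0], [0, 0, 0], [0, 0, 0], [0, 0, 0], [0, 0, 0], [0, 0, 0], [0, 0, 0]], squeeze=60)

```text
clock: 2.65
position: [0.4709, -0.2286, 0.0266]
tool_rot: [3.141, -0.001, 0.435]
force: [-3.9, 2.2, 12.5]
grip_width: 0.0213
```

Call:
move_arm(jaw=[255, 255, 255, 255], dp=[[0, 0, -0.01], [0, 0, -0.05], [0, 0, -0.09], [0, 0, 0]], rotation=[[0, 0, 0], [0, 0, 0], [0, 0, 0], [0, 0, 0]])

```text
clock: 3.15
position: [0.4726, -0.2296, 0.1404]
tool_rot: [3.136, -0.005, 0.434]
force: [0.1, -0.6, -7.9]
grip_width: 0.0208
```

```bash
python3 - <<'E'
from h import *
y=np.radians(-13.4); ex=np.array([np.cos(y),np.sin(y)])
o=np.array([.6108,.0332])
for a in (-180,-150,-78): print(a,o+ex*a/1e3)
p=o-ex*.16
delta([*p,.13],y)
print(bot.observe()["force"])
cv2.imwrite("pics/w2.png",grab_frame("wrist"))
E
```

```text
-180 [0.43570034 0.07491462]
-150 [0.46488362 0.06796219]
-78 [0.53492348 0.05127634]
t 3.15 p [ 0.4726 -0.2296  0.1404] rpy [ 3.1363 -0.0048  0.4344] F [ 0.1 -0.6 -7.9] w 0.0208 q [ 0.43  0.49 -0.12  1.95  0.09  0.71 -0.88]
dp units [ 0.138  -0.3493  0.0118] mm [ 110.4 -279.4    9.4]
rot units [ 0.0011 -0.002   0.2127] deg [ 0.2 -0.4 38.3]
[ 0.14957685 -0.60438475 -7.93977757]
```

View pics/w2.png

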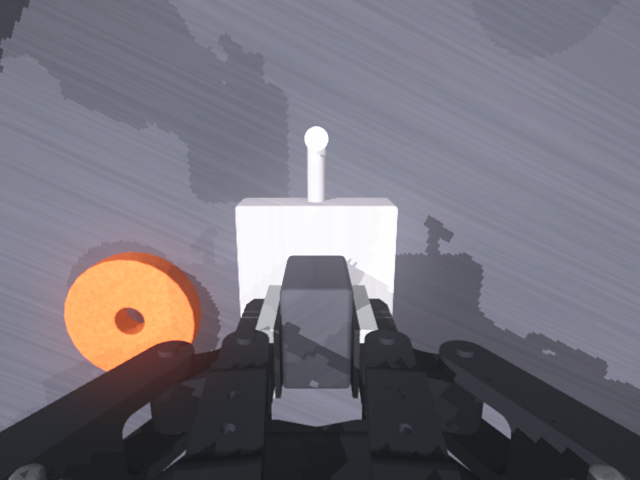

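Held square: the slab's front edge is level at row 203 and the bolt tip is at (316,138), in line with the block. Next I'll carry it over the station's entry.

Call:
move_arm(jaw=[255, 255, 255, 255, 255, 255, 255, 255, 255, 255], dp=[[0.0276, -0.0699, 0], [0.0276, -0.0699, 0], [0.0276, -0.0699, 0], [0.0276, -0.0699, 0], [0.0276, -0.0699, 0], [0, 0, 0], [0, 0, 0], [0, 0, 0], [0, 0, 0], [0, 0, 0]], rotation=[[0, 0, 0], [0, 0, 0], [0, 0, 0], [0, 0, 0], [0, 0, 0], [0.0003, -0.0005, 0.0532], [0.0003, -0.0005, 0.0532], [0.0003, -0.0005, 0.0532], [0.0003, -0.0005, 0.0532], [0, 0, 0]])

```text
clock: 4.45
position: [0.4522, 0.0713, 0.135]
tool_rot: [-3.142, 0.009, -0.232]
force: [-0.3, 0.8, -6.6]
grip_width: 0.0211
```

```bash
python3 - <<'E'
from h import *
y=np.radians(-13.4); ex=np.array([np.cos(y),np.sin(y)])
o=np.array([.6108,.0332])
p=o-ex*.16
delta([*p,.06],y)
c=calibration("wrist"); cv2.imwrite("pics/w3.png",grab_frame("wrist")); np.savez("w3.npz",**c)
E
```

```text
t 4.45 p [0.4522 0.0713 0.135 ] rpy [-3.1416  0.0088 -0.2325] F [-0.3  0.8 -6.6] w 0.0211 q [-0.3   0.41  0.02  2.11 -0.02  0.63 -2.07]
dp units [0.0048 0.0004 0.0937] mm [ 3.8  0.3 75. ]
rot units [-0.      0.0028  0.0004] deg [-0.   0.5  0.1]
```

View pics/w3.png

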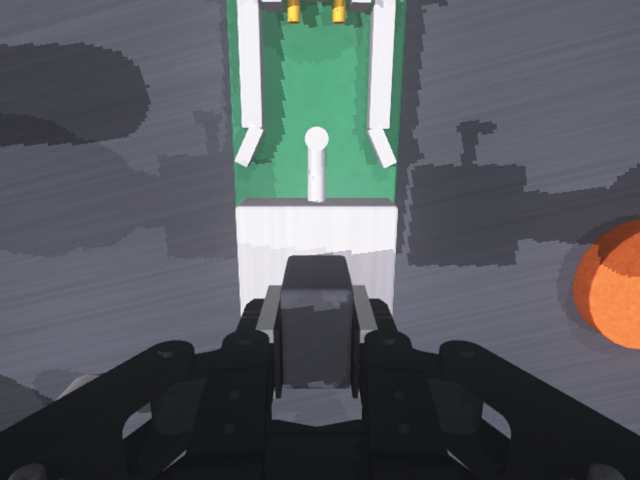

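The mouth and rails are centred at column ~316 and so is the bolt. I'll check this numerically, allowing for the different heights.

```bash
python3 - <<'E'
from h import *
c=dict(np.load("w3.npz")); tcp=np.array([.4522,.0713])
y=-.2325; ex=np.array([np.cos(y),np.sin(y)]); ey=np.array([-ex[1],ex[0]])
def f(n,uv,z):
    p=pix2w(c,uv,z)[:2]-tcp; print(n,"tool-long %.1f lat(left+) %.1f"%(p@ex*1e3,p@ey*1e3))
f("pin",(316.5,138),.130)
f("slabL",(236.5,207),.128); f("slabR",(397,207),.128)
f("rL far",(261,8),.026);f("rL near",(262,128),.026);f("rR far",(371.5,8),.026);f("rR near",(369,128),.026)
f("spL",(293.5,22),.022);f("spR",(339,22),.022)
E
```

```text
pin tool-long 61.6 lat(left+) -0.3
slabL tool-long 37.0 lat(left+) 29.0
slabR tool-long 36.9 lat(left+) -29.7
rL far tool-long 126.2 lat(left+) 29.8
rL near tool-long 63.1 lat(left+) 31.6
rR far tool-long 126.1 lat(left+) -30.2
rR near tool-long 63.1 lat(left+) -30.9
spL tool-long 120.1 lat(left+) 12.5
spR tool-long 120.1 lat(left+) -12.8
```

Call:
move_arm(jaw=[255, 255, 255, 255, 255, 255], dp=[[0.005, 0, 0.02], [0, 0, 0.04], [0, 0, 0.035], [0, 0, 0.021], [0, 0, 0.001], [0, 0, 0]], rotation=[[0, 0.0028, 0], [0, 0, 0], [0, 0, 0], [0, 0, 0], [0, 0, 0], [0, 0, 0]])

```text
clock: 5.25
position: [0.457, 0.0706, 0.0428]
tool_rot: [-3.14, -0.002, -0.232]
force: [-0.0, 0.5, -7.0]
grip_width: 0.0213
```

```bash
python3 - <<'E'
from h import *
y=np.radians(-13.35); ex=np.array([np.cos(y),np.sin(y)])
p=np.array([.6108,.0332])-ex*.16
delta([*p,.039],y)
E
```

```text
t 5.25 p [0.457  0.0706 0.0428] rpy [-3.140e+00 -1.800e-03 -2.322e-01] F [-0.   0.5 -7. ] w 0.0213 q [-0.29  0.59  0.01  2.15 -0.01  0.39 -2.07]
dp units [-0.0022  0.0011  0.0047] mm [-1.7  0.9  3.8]
rot units [-0.0005 -0.0006  0.0003] deg [-0.1 -0.1  0. ]
```

Call:
move_arm(jaw=[255, 255, 255, 255], dp=[[0, 0, 0.0025], [0, 0, 0.0015], [0, 0, 0], [0, 0, 0]], rotation=[[0, 0, 0], [0, 0, 0], [0, 0, 0], [0, 0, 0]])

```text
clock: 5.75
position: [0.457, 0.0707, 0.0394]
tool_rot: [-3.14, -0.002, -0.234]
force: [0.0, -0.6, -6.4]
grip_width: 0.0213
```

Call:
move_arm(jaw=[255, 255, 255], dp=[[0, 0, 0.0015], [0, 0, 0.001], [0, 0, 0]], rotation=[[0, 0, 0], [0, 0, 0], [0, 0, 0]])

```text
clock: 6.12
position: [0.4571, 0.0707, 0.0385]
tool_rot: [-3.14, -0.002, -0.234]
force: [-9.3, -0.8, 36.7]
grip_width: 0.0206
```

Call:
move_arm(jaw=[255, 255, 255, 255, 255, 255], dp=[[0, 0, -0.0014], [0.0125, 0, 0], [0.0125, 0, 0], [0.0125, 0, 0], [0.0125, 0, 0], [0, 0, 0]], rotation=[[0, 0, 0], [0, 0, 0], [0, 0, 0], [0, 0, 0], [0, 0, 0], [0, 0, 0]])

```text
clock: 6.88
position: [0.4967, 0.0612, 0.0386]
tool_rot: [-3.14, -0.003, -0.234]
force: [1.2, 0.1, 2.1]
grip_width: 0.0211
```

```bash
cat > r.py <<'E'
from h import *
y=np.radians(-13.35); ex=np.array([np.cos(y),np.sin(y)]); ey=np.array([-ex[1],ex[0]])
s=st(); d=s["position"][:2]-np.array([.6108,.0332]); f=s["force"][:2]
print("station x %.1f y %.1f  Fx %.1f Fy %.1f"%(d@ex*1e3,d@ey*1e3,f@ex,f@ey))
E
python3 r.py
```

```text
t 6.88 p [0.4967 0.0612 0.0386] rpy [-3.1398e+00 -2.5000e-03 -2.3400e-01] F [1.2 0.1 2.1] w 0.0211 q [-0.25  0.64  0.01  2.06 -0.01  0.44 -2.04]
station x -117.5 y 0.9  Fx 1.2 Fy 0.4
```

Call:
move_arm(jaw=[255, 255, 255, 255, 255], dp=[[0.0125, 0, 0], [0.0125, 0, 0], [0.0125, 0, 0], [0.006, 0, 0], [0, 0, 0]], rotation=[[0, 0, 0], [0, 0, 0], [0, 0, 0], [0, 0, 0], [0, 0, 0]])

```text
clock: 7.5
position: [0.5293, 0.0534, 0.0386]
tool_rot: [-3.14, -0.001, -0.234]
force: [-5.2, 1.2, 7.9]
grip_width: 0.0207
```

```bash
python3 r.py
```

```text
t 7.5 p [0.5293 0.0534 0.0386] rpy [-3.1403e+00 -7.0000e-04 -2.3360e-01] F [-5.2  1.2  7.9] w 0.0207 q [-0.21  0.67  0.    1.98 -0.01  0.5  -2.01]
station x -84.0 y 0.9  Fx -5.3 Fy -0.1
```

Call:
move_arm(jaw=[255, 255, 255, 255], dp=[[0.0025, 0, -0.0005], [0.0025, 0, 0], [0, 0, 0], [0, 0, 0]], rotation=[[0, 0, 0], [0, 0, 0], [0, 0, 0], [0, 0, 0]])

```text
clock: 8.0
position: [0.5335, 0.0524, 0.0388]
tool_rot: [-3.14, -0.001, -0.234]
force: [-1.1, 0.2, -6.7]
grip_width: 0.0211
```

```bash
python3 r.py
```

```text
t 8.0 p [0.5335 0.0524 0.0388] rpy [-3.1402e+00 -1.5000e-03 -2.3370e-01] F [-1.1  0.2 -6.7] w 0.0211 q [-0.21  0.67  0.    1.97 -0.01  0.5  -2.01]
station x -79.7 y 0.8  Fx -1.2 Fy -0.0
```

Call:
move_arm(jaw=[255, 255, 255], dp=[[0.0025, 0, 0], [0, 0, 0], [0, 0, 0]], rotation=[[0, 0, 0], [0, 0, 0], [0, 0, 0]])

```text
clock: 8.38
position: [0.5354, 0.0519, 0.0389]
tool_rot: [-3.14, -0.001, -0.234]
force: [-1.7, 0.6, -7.2]
grip_width: 0.0204
```

```bash
python3 r.py
```

```text
t 8.38 p [0.5354 0.0519 0.0389] rpy [-3.1403e+00 -1.4000e-03 -2.3380e-01] F [-1.7  0.6 -7.2] w 0.0204 q [-0.21  0.67  0.    1.96 -0.01  0.5  -2.01]
station x -77.7 y 0.8  Fx -1.8 Fy 0.2
```

Call:
move_arm(jaw=[255, 255, 255, 255, 255], dp=[[0.0025, 0, 0], [0, 0, 0.0003], [0, 0, 0], [0, 0, 0], [0, 0, 0]], rotation=[[0, 0, 0], [0, 0, 0], [0, 0, 0], [0, 0, 0], [0, 0, 0]])

```text
clock: 9.0
position: [0.5374, 0.0515, 0.0387]
tool_rot: [-3.14, -0.002, -0.234]
force: [-2.8, 0.0, -6.1]
grip_width: 0.021
```

```bash
python3 r.py
```

```text
t 9.0 p [0.5374 0.0515 0.0387] rpy [-3.1401e+00 -1.7000e-03 -2.3370e-01] F [-2.8  0.  -6.1] w 0.021 q [-0.21  0.67  0.    1.96 -0.01  0.51 -2.  ]
station x -75.6 y 0.8  Fx -2.8 Fy -0.6
```

Call:
move_arm(jaw=[110, 100, 100, 100, 100, 100, 100, 100], dp=[[0, 0, 0], [0, 0, 0], [0, 0, 0], [0, 0, -0.03], [0, 0, -0.06], [0, 0, -0.06], [-0.02, 0, -0.06], [0, 0, 0]], rotation=[[0, 0, 0], [0, 0, 0], [0, 0, 0], [0, 0, 0], [0, 0, 0], [0, 0, 0], [0, 0, 0], [0, 0, 0]])

```text
clock: 10.0
position: [0.5225, 0.0555, 0.2101]
tool_rot: [-3.138, -0.007, -0.233]
force: [-0.4, 0.4, 0.0]
grip_width: 0.0519
```

```bash
python3 r.py; python3 - <<'E'
from h import *
c=calibration("wrist"); cv2.imwrite("pics/w4.png",grab_frame("wrist")); np.savez("w4.npz",**c)
E
```

```text
t 10.0 p [0.5225 0.0555 0.2101] rpy [-3.1376 -0.0069 -0.2335] F [-0.4  0.4  0. ] w 0.0519 q [-0.23  0.39  0.02  1.89 -0.01  0.86 -2.01]
station x -91.0 y 1.3  Fx -0.5 Fy 0.3
```

View pics/w4.png

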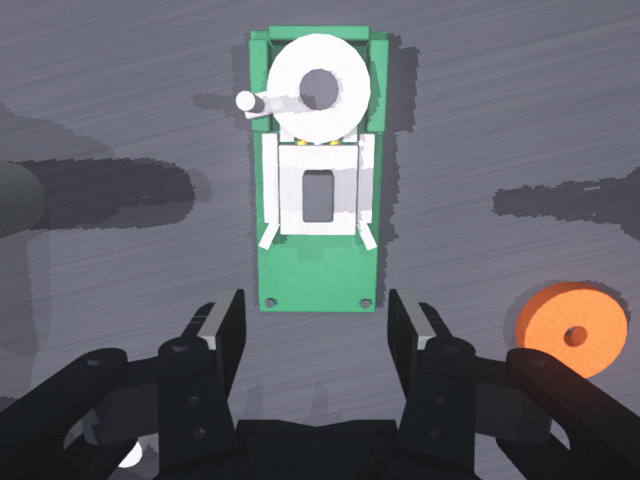

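The rest sits square between the rails: slab rows 145–235, columns 279–357, disc centre (319,88), peg top (246,101).

```bash
python3 - <<'E'
from h import *
c=dict(np.load("w4.npz"))
y=np.radians(-13.35); ex=np.array([np.cos(y),np.sin(y)]); ey=np.array([-ex[1],ex[0]])
o=np.array([.6108,.0332])
def f(n,uv,z):
    p=pix2w(c,uv,z)[:2]; d=p-o; print(n,p.round(4),"station %.1f %.1f"%(d@ex*1e3,d@ey*1e3)); return p
f("front",(318,145),.032);f("rear",(318,235),.032);f("disc",(319,88.5),.044)
p=f("pegtop",(246,101),.092); f("hole",(319,89),.044)
d=p-o; print(np.degrees(np.arctan2(d@ey,d@ex)))
E
```

```text
front [0.5732 0.0427] station -38.8 0.5
rear [0.5049 0.0589] station -109.0 0.6
disc [0.6113 0.0329] station 0.5 -0.2
pegtop [0.6107 0.0781] station -10.5 43.6
hole [0.611 0.033] station 0.2 -0.2
103.51500714867558
```

Call:
move_arm(jaw=[165, 165, 165, 165, 165, 165, 165, 165, 165, 165], dp=[[0.0504, -0.0265, 0.025], [0.0504, -0.0265, 0.025], [0, 0, 0], [0, 0, 0], [0, 0, 0], [0, 0, 0], [0, 0, 0], [0, 0, 0], [0, 0, 0], [0, 0, 0]], rotation=[[0, 0, 0], [0, 0, 0], [0, 0, -0.0575], [0, 0, -0.0575], [0, 0, -0.0575], [0, 0, -0.0575], [0, 0, -0.0575], [0, 0, -0.0575], [0, 0, -0.0575], [0, 0, -0.0575]])

```text
clock: 11.3
position: [0.6096, 0.0775, 0.1654]
tool_rot: [-3.141, -0.001, 1.217]
force: [-0.3, -0.2, 0.3]
grip_width: 0.03
```

Call:
move_arm(jaw=[165, 165, 165, 165, 165, 165, 165, 165, 165, 165], dp=[[0, 0, 0], [0, 0, 0], [0, 0, 0], [0, 0, 0], [0, 0, 0], [0, 0, 0], [0, 0, 0], [0, 0, 0], [0, 0, 0], [0, 0, 0]], rotation=[[0, 0, -0.0575], [0, 0, -0.0575], [0, 0, -0.0575], [0, 0, -0.0575], [0, 0, -0.0575], [0, 0, -0.0575], [0, 0, -0.0575], [0, 0, -0.0575], [0, 0, -0.0575], [0, 0, -0.0575]])

```text
clock: 12.55
position: [0.6096, 0.0776, 0.1655]
tool_rot: [3.14, 0.0, 3.024]
force: [0.1, -0.8, -0.7]
grip_width: 0.0299
```

```bash
python3 - <<'E'
from h import *
delta([.6108,.0781,.062],np.radians(235))
E
```

```text
t 12.55 p [0.6096 0.0776 0.1655] rpy [3.1397e+00 1.0000e-04 3.0238e+00] F [ 0.1 -0.8 -0.7] w 0.0299 q [ 0.29  0.69 -0.79  1.66  0.56  1.03  0.77]
dp units [-0.0014  0.0006  0.1294] mm [ -1.1   0.5 103.5]
rot units [ 5.000e-04  3.000e-04 -3.431e-01] deg [  0.1   0.1 -61.8]
```

Call:
move_arm(jaw=[165, 165, 165, 165, 165, 165, 165, 165], dp=[[-0.0014, 0.0006, 0], [0, 0, 0], [0, 0, 0], [0, 0, 0], [0, 0, 0], [0, 0, 0], [0, 0, 0], [0, 0, 0]], rotation=[[0.0005, 0.0003, -0.053], [0, 0, -0.053], [0, 0, -0.053], [0, 0, -0.053], [0, 0, -0.053], [0, 0, -0.053], [0, 0, -0.053], [0, 0, 0]])

```text
clock: 13.55
position: [0.6107, 0.0779, 0.1655]
tool_rot: [3.14, 0.0, -2.101]
force: [-0.2, 0.1, -0.4]
grip_width: 0.0303
```

```bash
python3 - <<'E'
from h import *
delta([.6108,.0781,.062],np.radians(255))
c=calibration("wrist");print(w2pix(c,[.6108,.0781,.092]))
cv2.imwrite("pics/w5.png",grab_frame("wrist"))
E
```

```text
t 13.55 p [0.6107 0.0779 0.1655] rpy [ 3.1403e+00  3.0000e-04 -2.1008e+00] F [-0.2  0.1 -0.4] w 0.0303 q [ 0.43  0.8  -1.05  1.65  0.75  1.14  1.79]
dp units [-2.000e-04 -1.000e-04  1.294e-01] mm [-2.000e-01 -1.000e-01  1.035e+02]
rot units [ 0.0004  0.0001 -0.0854] deg [  0.1   0.  -15.4]
[316.41573156 250.96152072]
```

View pics/w5.png

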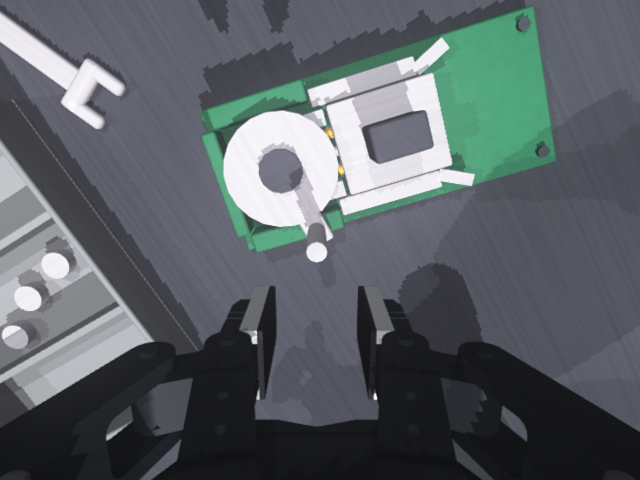

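Peg top is at (316.5,252), and I predicted (316.4,251), so the fingers straddle it. I'll go down and close loosely around it.

Call:
move_arm(jaw=[165, 165, 165, 165, 195, 195, 195], dp=[[0, 0, 0.03], [0, 0, 0.04], [0, 0, 0.04], [0, 0, 0.0194], [0, 0, 0], [0, 0, 0], [0, 0, 0]], rotation=[[0, 0, 0], [0, 0, 0], [0, 0, 0], [0, 0, 0], [0, 0, 0], [0, 0, 0], [0, 0, 0]])

```text
clock: 14.48
position: [0.6117, 0.078, 0.0644]
tool_rot: [-3.139, 0.001, -2.1]
force: [0.4, -0.3, -0.1]
grip_width: 0.0201
```

```bash
cat > cam.py <<'E'
import sys
from h import *
O=np.array([.6110,.0331]); 
def report(n=1):
    F=[]
    for k in range(n):
        s=bot.observe(); F.append(s["force"][:2])
        if k<n-1: grab_frame("top")
    f=np.mean(F,0); d=s["position"][:2]-O; phi=np.arctan2(d[1],d[0]); t=np.array([np.sin(phi),-np.cos(phi)]); r=d/np.linalg.norm(d)
    yaw=s["tool_rot"][2]
    print("t %.2f phi %.1f (turned %.2f rad) R %.1f z %.4f yaw %.1f off %.1f | drag %.1f radialF %.1f Fz %.1f w %.4f q %s"%(s["clock"],np.degrees(phi),np.radians(105-13.35)-phi,np.linalg.norm(d)*1e3,s["position"][2],np.degrees(yaw),((np.degrees(yaw-phi)-180+180)%360)-180,-f@t,f@r,s["force"][2],s["grip_width"],s["qpos"].round(2)))
    return s,phi
def plan(s,phi,steps,yawsteps):
    """rows for clockwise phi steps (deg) with tool turns (deg clockwise)"""
    p=s["position"].copy(); Rm=R.from_euler("xyz",s["tool_rot"])
    for a,b in zip(steps,yawsteps):
        phi-=np.radians(a); tgt=np.array([*(O+.045*np.array([np.cos(phi),np.sin(phi)])),.062])
        print((Rm.inv().apply(tgt-p)/.8).round(4).tolist(), [0,0,round(b/180,4)]); p=tgt; Rm=Rm*R.from_rotvec([0,0,np.radians(b)])
E
python3 - <<'E'
from cam import *
s,phi=report(5); plan(s,phi,[5]*10,[0]*6+[4]*4)
E
```

```text
t 14.68 phi 89.5 (turned 0.04 rad) R 44.7 z 0.0638 yaw -120.3 off -29.9 | drag -0.3 radialF -0.3 Fz 0.2 w 0.0198 q [ 0.37  0.92 -0.95  1.71  0.88  1.    1.7 ]
[-0.0025, -0.0042, 0.0022] [0, 0, 0.0]
[-0.0019, -0.0045, 0.0] [0, 0, 0.0]
[-0.0015, -0.0047, 0.0] [0, 0, 0.0]
[-0.001, -0.0048, 0.0] [0, 0, 0.0]
[-0.0006, -0.0049, 0.0] [0, 0, 0.0]
[-0.0002, -0.0049, 0.0] [0, 0, 0.0]
[0.0002, -0.0049, 0.0] [0, 0, 0.0222]
[0.0003, -0.0049, 0.0] [0, 0, 0.0222]
[0.0004, -0.0049, 0.0] [0, 0, 0.0222]
[0.0005, -0.0049, 0.0] [0, 0, 0.0222]
```

Call:
move_arm(jaw=[195, 195, 195, 195, 195, 195, 195, 195, 195, 195], dp=[[-0.0025, -0.0042, 0.0022], [-0.0019, -0.0045, 0], [-0.0015, -0.0047, 0], [-0.001, -0.0048, 0], [-0.0006, -0.0049, 0], [-0.0002, -0.0049, 0], [0.0002, -0.0049, 0], [0.0003, -0.0049, 0], [0.0004, -0.0049, 0], [0.0005, -0.0049, 0]], rotation=[[0, 0, 0], [0, 0, 0], [0, 0, 0], [0, 0, 0], [0, 0, 0], [0, 0, 0], [0, 0, 0.0222], [0, 0, 0.0222], [0, 0, 0.0222], [0, 0, 0.0222]])

```text
clock: 15.92
position: [0.6458, 0.0626, 0.0617]
tool_rot: [-3.141, 0.001, -2.381]
force: [-0.8, 5.0, -0.8]
grip_width: 0.0198
```

```bash
python3 - <<'E'
from cam import *
s,phi=report(3); plan(s,phi,[5]*10,[5]*10)
E
```

```text
t 16.02 phi 39.5 (turned 0.91 rad) R 45.3 z 0.0617 yaw -136.4 off 4.2 | drag 2.8 radialF 1.6 Fz -0.5 w 0.0200 q [ 0.35  0.93 -0.89  1.62  0.83  1.01  1.52]
[0.001, -0.0048, -0.0004] [0, 0, 0.0278]
[0.0006, -0.0049, 0.0] [0, 0, 0.0278]
[0.0006, -0.0049, 0.0] [0, 0, 0.0278]
[0.0006, -0.0049, 0.0] [0, 0, 0.0278]
[0.0006, -0.0049, 0.0] [0, 0, 0.0278]
[0.0006, -0.0049, 0.0] [0, 0, 0.0278]
[0.0006, -0.0049, 0.0] [0, 0, 0.0278]
[0.0006, -0.0049, 0.0] [0, 0, 0.0278]
[0.0006, -0.0049, 0.0] [0, 0, 0.0278]
[0.0006, -0.0049, -0.0] [0, 0, 0.0278]
```

Call:
move_arm(jaw=[195, 195, 195, 195, 195, 195, 195, 195, 195, 195], dp=[[0.001, -0.0048, 0], [0.0006, -0.0049, 0], [0.0006, -0.0049, 0], [0.0006, -0.0049, 0], [0.0006, -0.0049, 0], [0.0006, -0.0049, 0], [0.0006, -0.0049, 0], [0.0006, -0.0049, 0], [0.0006, -0.0049, 0], [0.0006, -0.0049, 0]], rotation=[[0, 0, 0.0278], [0, 0, 0.0278], [0, 0, 0.0278], [0, 0, 0.0278], [0, 0, 0.0278], [0, 0, 0.0278], [0, 0, 0.0278], [0, 0, 0.0278], [0, 0, 0.0278], [0, 0, 0.0278]])

```text
clock: 17.27
position: [0.6549, 0.0251, 0.0617]
tool_rot: [3.141, 0.001, 3.031]
force: [0.6, 4.8, -2.8]
grip_width: 0.0201
```

```bash
python3 - <<'E'
from cam import *
s,phi=report(5); plan(s,phi,[5]*5,[5]*5)
E
```

```text
t 17.48 phi -11.1 (turned 1.79 rad) R 44.6 z 0.0617 yaw 173.8 off 4.9 | drag 2.3 radialF 0.5 Fz 0.6 w 0.0202 q [ 0.31  0.87 -0.72  1.61  0.68  0.93  0.82]
[0.0001, -0.0049, -0.0004] [0, 0, 0.0278]
[0.0006, -0.0049, 0.0] [0, 0, 0.0278]
[0.0006, -0.0049, 0.0] [0, 0, 0.0278]
[0.0006, -0.0049, 0.0] [0, 0, 0.0278]
[0.0006, -0.0049, 0.0] [0, 0, 0.0278]
```

Call:
move_arm(jaw=[195, 195, 195, 195, 195], dp=[[0.0004, -0.003, 0], [0.0004, -0.003, 0], [0.0004, -0.003, 0], [0.0004, -0.003, 0], [0.0004, -0.003, 0]], rotation=[[0, 0, 0.017], [0, 0, 0.017], [0, 0, 0.017], [0, 0, 0.017], [0, 0, 0.017]])

```text
clock: 18.1
position: [0.6509, 0.0138, 0.0618]
tool_rot: [3.141, 0.002, 2.766]
force: [3.4, 4.2, -1.6]
grip_width: 0.02
```

```bash
python3 - <<'E'
from cam import *
s,phi=report(1); plan(s,phi,[3]*5,[3]*5)
E
```

```text
t 18.10 phi -25.9 (turned 2.05 rad) R 44.3 z 0.0618 yaw 158.5 off 4.3 | drag 5.3 radialF 1.2 Fz -1.6 w 0.0200 q [ 0.3   0.85 -0.66  1.62  0.63  0.89  0.59]
[-0.0006, -0.003, -0.0003] [0, 0, 0.0167]
[0.0003, -0.0029, -0.0] [0, 0, 0.0167]
[0.0003, -0.0029, -0.0] [0, 0, 0.0167]
[0.0003, -0.0029, -0.0] [0, 0, 0.0167]
[0.0003, -0.0029, -0.0] [0, 0, 0.0167]
```

Call:
move_arm(jaw=[195, 195, 195], dp=[[-0.0002, -0.003, 0], [0.0002, -0.003, 0], [0.0003, -0.003, 0]], rotation=[[0, 0, 0.017], [0, 0, 0.017], [0, 0, 0.017]])

```text
clock: 18.48
position: [0.6473, 0.0077, 0.0617]
tool_rot: [3.141, 0.001, 2.606]
force: [0.3, 5.7, -1.7]
grip_width: 0.0202
```

```bash
python3 -c "
from cam import *
s,phi=report(1)"
```

```text
t 18.48 phi -35.0 (turned 2.21 rad) R 44.3 z 0.0617 yaw 149.3 off 4.3 | drag 4.8 radialF -3.0 Fz -1.7 w 0.0202 q [ 0.29  0.83 -0.62  1.63  0.6   0.87  0.46]
```

Call:
move_arm(jaw=[195, 195, 195], dp=[[0.0003, -0.003, 0], [0.0003, -0.003, 0], [0.0003, -0.003, 0]], rotation=[[0, 0, 0.017], [0, 0, 0.017], [0, 0, 0.017]])

```text
clock: 18.85
position: [0.6428, 0.0024, 0.0617]
tool_rot: [3.14, 0.0, 2.446]
force: [3.3, 6.2, -1.7]
grip_width: 0.0204
```

```bash
python3 -c "
from cam import *
s,phi=report(1); plan(s,phi,[3]*3,[3]*3)"
```

```text
t 18.85 phi -44.0 (turned 2.37 rad) R 44.2 z 0.0617 yaw 140.1 off 4.1 | drag 6.8 radialF -2.0 Fz -1.7 w 0.0204 q [ 0.28  0.82 -0.59  1.65  0.57  0.85  0.33]
[-0.0007, -0.003, -0.0004] [0, 0, 0.0167]
[0.0003, -0.0029, -0.0] [0, 0, 0.0167]
[0.0003, -0.0029, -0.0] [0, 0, 0.0167]
```

```bash
python3 -c "
from cam import *
s,phi=report(3)"
```

```text
t 18.95 phi -44.5 (turned 2.38 rad) R 44.3 z 0.0617 yaw 140.1 off 4.6 | drag 5.0 radialF -2.9 Fz -0.5 w 0.0199 q [ 0.28  0.82 -0.59  1.65  0.57  0.85  0.33]
```

Call:
move_arm(jaw=[195, 195], dp=[[0, -0.0015, 0], [0.0001, -0.0015, 0]], rotation=[[0, 0, 0.0085], [0, 0, 0.0085]])

```text
clock: 19.2
position: [0.6412, 0.0008, 0.0617]
tool_rot: [3.14, 0.0, 2.393]
force: [2.1, 7.5, -1.4]
grip_width: 0.02
```

```bash
python3 -c "
from cam import *
s,phi=report(1);report(3)"
```

```text
t 19.20 phi -46.9 (turned 2.42 rad) R 44.2 z 0.0617 yaw 137.1 off 4.1 | drag 6.6 radialF -4.1 Fz -1.4 w 0.0200 q [ 0.28  0.81 -0.57  1.65  0.56  0.84  0.29]
t 19.30 phi -47.2 (turned 2.42 rad) R 44.2 z 0.0617 yaw 137.1 off 4.3 | drag 5.9 radialF -4.1 Fz -0.0 w 0.0201 q [ 0.28  0.81 -0.57  1.65  0.56  0.84  0.29]
```

Call:
move_arm(jaw=[195, 195], dp=[[0, -0.0015, 0], [0.0001, -0.0015, 0]], rotation=[[0, 0, 0.0085], [0, 0, 0.0085]])

```text
clock: 19.55
position: [0.6395, -0.0006, 0.0617]
tool_rot: [3.14, -0.0, 2.34]
force: [3.1, 9.1, -1.6]
grip_width: 0.0202
```

```bash
python3 -c "
from cam import *
s,phi=report(1);report(3)"
```

```text
t 19.55 phi -49.7 (turned 2.47 rad) R 44.1 z 0.0617 yaw 134.1 off 3.8 | drag 8.3 radialF -4.9 Fz -1.6 w 0.0202 q [ 0.27  0.81 -0.56  1.66  0.55  0.84  0.24]
t 19.65 phi -49.9 (turned 2.47 rad) R 44.2 z 0.0617 yaw 134.1 off 4.0 | drag 6.9 radialF -4.6 Fz -2.2 w 0.0200 q [ 0.27  0.81 -0.56  1.66  0.55  0.84  0.24]
```

It has gone firm. Settled drag at the peg was about 2.5 N turning free and is now about 7, still rising about 1 N per 0.05 rad, so roughly +4.5 N. I'll stop, open and lift clear.

Call:
move_arm(jaw=[165, 165, 165, 165, 165, 165, 165, 165], dp=[[0, 0, 0], [0, 0, 0], [0, 0, 0], [0, 0, -0.03], [0, 0, -0.06], [0, 0, -0.06], [-0.05, 0, -0.05], [0, 0, 0]], rotation=[[0, 0, 0], [0, 0, 0], [0, 0, 0], [0, 0, 0], [0, 0, 0], [0, 0, 0], [0, 0, 0], [0, 0, 0]])

```text
clock: 20.65
position: [0.6692, -0.0336, 0.2246]
tool_rot: [3.138, 0.005, 2.334]
force: [-1.2, 0.7, -1.1]
grip_width: 0.0302
```

```bash
python3 - <<'E'
from cam import *
s=st()
c=calibration("wrist"); cv2.imwrite("pics/w6.png",grab_frame("wrist")); np.savez("w6.npz",**c)
E
```

```text
t 20.65 p [ 0.6692 -0.0336  0.2246] rpy [3.1384 0.0052 2.3335] F [-1.2  0.7 -1.1] w 0.0302 q [ 0.35  0.67 -0.64  1.46  0.42  1.15  0.41]
```

View pics/w6.png

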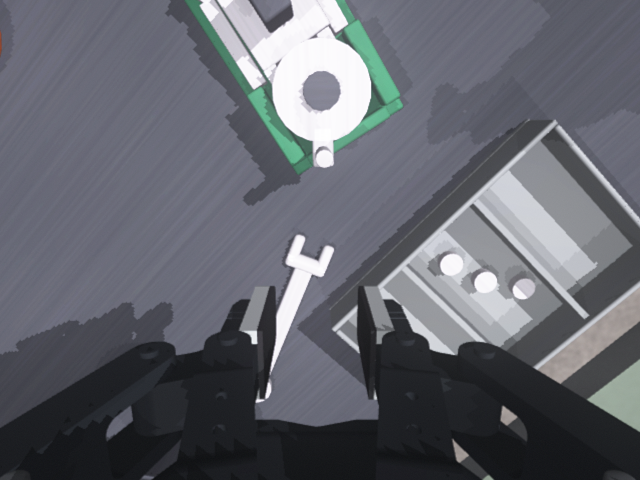

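Peg top is at (324,158) and the disc at (321,91). I'll check the peg angle and the slab's seat with a top crop.

```bash
python3 - <<'E'
from cam import *
c=dict(np.load("w6.npz"))
p=pix2w(c,(324,158),.092)[:2]; o=pix2w(c,(321.5,90.5),.044)[:2]; d=p-O
print("peg",p,"disc",o,"R",np.linalg.norm(d),"phi",np.degrees(np.arctan2(d[1],d[0])),"turned",np.radians(91.65)-np.arctan2(d[1],d[0]))
i=grab_frame("top"); cv2.imwrite("pics/t2.png",cv2.resize(i[175:325,245:345],None,fx=4,fy=4,interpolation=cv2.INTER_CUBIC))
E
```

```text
peg [0.64249252 0.00207163] disc [0.61070258 0.03390469] R 0.04421016685326394 phi -44.57464641990861 turned 2.377568602392511
```

View pics/t2.png

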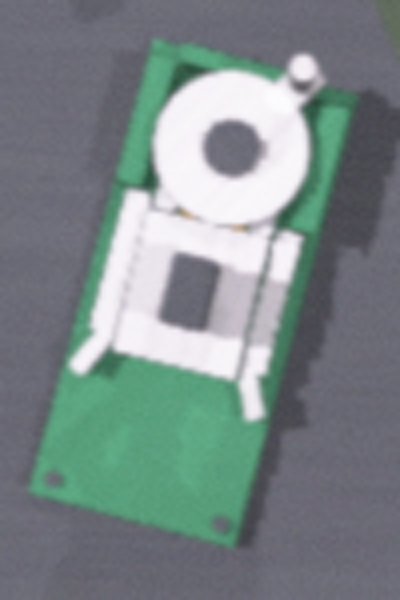

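```bash
python3 - <<'E'
from cam import *
c=calibration("top"); y=np.radians(-13.35); ex=np.array([np.cos(y),np.sin(y)]); ey=np.array([-ex[1],ex[0]])
for n,u,v,z in (("rearL",113,350,.032),("rearR",241,380,.032),("blk",190,292,.068)):
    d=pix2w(c,(245+(u+.5)/4-.5,175+(v+.5)/4-.5),z)[:2]-O; print(n,(d@ex*1e3).round(1),(d@ey*1e3).round(1))
E
```

```text
rearL -107.1 30.0
rearR -105.3 -32.4
blk -71.5 0.5
```

```bash
python3 -c "
from workcell import workorder,bot
print(bot.observe()['clock'],workorder.job_done())"
```

```text
the job is handed in; nothing more can be done
20.75 None
```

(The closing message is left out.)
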